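# Seat the fold mirror on its three-ball mount

### The job

Take the fold mirror out of the blue tray and set it on the three-ball mount with its glass facing roughly towards the lamp. Turn it gently on the balls as needed until all three grooves drop over them, then press it down with about 10 N, always staying under 25 N, so that it is fully home and cannot rock, and let go. Leave the jar and the two small boxes where they are.

Things in the scene. Friction and masses are not known exactly. Their poses are not given: they have to be found in the camera images.
- mount: Fixed mount: dark steel base plate 170 x 110 x 10 mm (from 55 mm behind the origin to 115 mm ahead, +-55 mm in y) with a round black ring carrying three balls, and a lamp. Origin: on the table under the ring's centre; z up; +x points to the lamp.
- ball_axis (a point): Centre of the mount's ring, level with the ball tops, 25 mm above the table. Ring 76 mm across, top 18 mm above the table; three 8 mm steel balls 27 mm from this axis, 120 degrees apart. The ring's angle is locked but not measured (these axes are the mount's, not the ring's): one ball lies somewhere within 0.6 rad either side of +x. It does not turn under load.
- lamp (a point): Red lens of the lamp, a black box (top 63 mm above the table) on the mount's plate. The lens is 72 mm from the ring's axis along the mount's +x, 51 mm above the table.
- mirror_center (a point): Loose fold mirror on a round aluminium carrier, 0.18 to 0.29 kg, 48 mm high. This point: on its axis, half-way up, 24 mm above its underside; z up; the 45 degree glass faces +x (and up), a red dot on the carrier's rim marks +x. Resting on the ball tops this point is 49 mm above the table; home, with all three grooves over the balls, about 46 mm.
- mirror_base (a point): Centre of the mirror carrier's underside. Carrier: disc 70 mm across, 12 mm thick; three radial V grooves in the underside (90 degree V, 9 mm wide, 4.5 mm deep), one along +x, the others 120 degrees either side. Groove on ball slides easily (friction about 0.2); the balls begin to enter within 0.16 rad of the right angle.
- mirror_grip (a point): Grip height on the mirror's axis, 34 mm above its underside: two upright parallel aluminium cheeks, outer faces at y = +13 and -13 mm (26 mm over both), 34 mm long in x, from 12 mm (top of the disc) to 48 mm above the underside. The glass is between them.
- mirror_front (a point): A point of the mirror 30 mm ahead (+x, the way the glass faces) of mirror_center, at the same height; same axes.
- tray: Fixed blue open tray 124 x 124 x 14 mm, floor 3 mm thick, in which the mirror stands at the start. Origin: centre of its underside, on the table.
- paste_jar: Bystander: small white jar with blue lid, 42 mm across, 34 mm high, loose. Origin: centre of its underside.
- waffle_box: Bystander: flat black box 50 x 50 x 14 mm, loose. Origin: centre of its underside.
- clips: Bystander: blue box with clear lid, 44 x 70 x 30 mm, loose. Origin: centre of its underside.
There are look-alikes about, which are no part of the job. What is meant by the part that bears mirror_center is not orange or purple, and is the larger of those in its own colour.

How it is judged (in metres and radians):
On the way, in this order (a step that is already met when the one before it is completed fails the run):
1. the mirror is lifted clear of the tray (z of mirror_center in the frame of tray above 0.055 m), for 0.1 s.
2. the mirror, home on all three balls and facing the lamp, is pressed down with over 6 N, its weight included (summed over the sloping groove faces: 8 N) (z of mirror_center in the frame of mount between 0.0432 and 0.0472 m and horizontal distance between mirror_center and mount below 0.002 m and angle between mirror_center's own z axis and vertical below 0.03 rad and x of mirror_front in the frame of mount above 0.02 m and contact force between mirror and mount above 8 N), for 0.2 s.
At the end, for the whole second after the job is handed in: The mirror is at rest with all three grooves home over the balls: its centre point within 1 mm of 46 mm above the table and within 2 mm of the mount's axis, tilt under 0.03 rad, its front within about 48 degrees of the lamp direction, every ball carrying load (z of mirror_center in the frame of mount between 0.0432 and 0.0472 m and horizontal distance between mirror_center and mount below 0.002 m and angle between mirror_center's own z axis and vertical below 0.03 rad and x of mirror_front in the frame of mount above 0.02 m and contact force between mirror and ball_0 above 0.1 N and contact force between mirror and ball_1 above 0.1 N and contact force between mirror and ball_2 above 0.1 N and linear speed of mirror below 0.01 m/s and angular speed of mirror below 0.1 rad/s); the robot touches nothing.
It fails at once if the mirror is pressed on the mount with more than about 25 N (contact forces summed over the sloping groove faces above 31 N) (contact force between mirror and mount above 31 N).
It fails at once if the mirror is tipped more than 0.5 rad (angle between mirror_center's own z axis and vertical above 0.5 rad).
It fails at once if the jar is moved by more than 15 mm (distance of paste_jar from where it was at the start of the episode above 0.015 m).
It fails at once if the black box is moved by more than 15 mm (distance of waffle_box from where it was at the start of the episode above 0.015 m).
It fails at once if the blue box is moved by more than 15 mm (distance of clips from where it was at the start of the episode above 0.015 m).
It also fails if it takes over 67 s, if anything falls off the work surface, if the arm or the gripper's body presses on something with over 40 N, if the wrist force passes 120 N, or if a joint passes its speed limit or range.

### The arm

A 6-joint arm with a two-finger parallel gripper is mounted at the origin on the work surface; the furniture and walls round the work are solid. World frame = base frame: x ahead of the robot, y to its left, z up, the work surface at z = 0. Lengths are in mm, angles in rad, forces in N, time in s.
With the tool pointing down it reaches from about 350 to 975 mm from the base axis. Payload 7.1 kg.
Tool frame: the origin (TCP) lies at the very end of the fingers, on their centre line; the grasp point (between the pads) lies 19 mm behind it; z points along the fingers, y is the direction in which the jaws open and shut (so a half turn about z gives the same grasp; the last joint's range is limited). The gripper opens to 88 mm and grips with 3 to 60 N. Pads are 20 mm wide; open, the fingers measure 115 mm over their backs; the gripper's body (75 mm by 178 mm) begins 61 mm behind the grasp point.
Start: joints at [-1.271, 0.423, 1.63, -0, 1.089, -0.019], TCP at [195.909, -593.485, 222.675] pointing down, gripper open.
Joint ranges: [-3, 3], [-0.9, 2.11], [0.09, 2.58], [-1.31, 4.45], [0.11, 2.69], [-2.54, 2.54]. Speed limits (rad/s): [2.39, 2.39, 3.01, 3.14, 3.14, 3.14].

### API

Orientations are given as a rotation vector (axis times angle).
In Python, from workcell import * gives the robot as it stands.
- The arm moves only by the tool play_rows, never from a script. Its argument "plan" is text: rows parted by semicolons, each of 7 numbers parted by spaces: the finger opening in cm, from 0 to 8.78, then the shift along the tool's x, y, z in cm, then the turn, a rotation vector about the tool's x, y, z in degrees. A call has 1 to 20 rows; each row shifts and turns the commanded pose from where the row before left it, along the tool's axes as they then stand; what a row does not reach is not made up. A row lasts 1/8 s, in which the tool goes at most 62.5 mm and 10.7 degrees, less where a joint would pass 70% of its speed; a pose out of reach is approached as far as the arm can. A call is refused whole if a number of a shift passes 6.25 or a number of a turn 10.7, either way. A call with a gripper value outside its range is refused whole. The fingers move at their own pace and stop on an object; the grip force is fixed at half the most. Time passes only in rows, so rows that do not move let the fingers close. It gives the time, the measured TCP pose, the force and the opening at its end, in the units of the state.
- get_obs(): the state, without advancing time (a new reading comes with each control period).
- get_image(name): name is "scene" or "top"; returns a dict with "pixels" (420x560x3 uint8, red, green, blue), "range_z" (420x560 float32, mm along the optical axis (not along the pixel's ray), 0 where there is no reading), "fx", "fy", "cx", "cy" (pixels), "eye" and "attitude" of the camera in the world. Camera axes: x right, y down, z forward; pixel columns grow to the right and rows downward; lengths in mm; the calibration is good to about 2 mm. A picture is of the moment at which its call begins.
- close_job(): hands the job in, once; it reports no verdict.
The state is a dict: "t": time; "qpos": joint angles; "qvel": joint speeds; "joint_torque": joint torques, N m; "ee_pos": TCP position; "orientation": TCP orientation; "ft_force": force on the tool from outside, world axes, zero at the start; "moment": the same for the moment, N m; "width": finger opening in mm.
Only numpy, scipy, OpenCV 4.12 (cv2) and the standard library are available. Lean on these libraries where they do the work, as an engineer would, in place of code of your own. Each camera call takes 0.05 s, during which the arm holds its last target. There are 200 camera calls.

## Working session

There is one attempt and no reset: what is moved stays moved. The work goes in short steps, Python scripts to look and compute and a tool call to move; the robot and the scene stay as the last step left them, time stands still between calls to the robot, and variables do not carry over. Pictures are saved under pics/ and viewed, about 8 in all and at most 12, crops included, and the job is handed in when it is done.

Besides the shell and the picture viewer there is one more tool, called after ">>>" by a JSON object that holds its "fn" and its "kwargs", one argument or row to a line. play_rows: Moves the arm, as the interface text tells. Its arguments: {"type":"object","properties":{"plan":{"type":"string"}},"required":["plan"]}

```bash
mkdir -p pics; cat > h.py <<'E'
from workcell import *
import numpy as np, cv2
from scipy.spatial.transform import Rotation as R
def rot(im):
    a=np.array(im["attitude"],float)
    return a if a.shape==(3,3) else R.from_rotvec(a).as_matrix() if a.size==3 else R.from_quat(a).as_matrix()
def ray(im,u,v):
    return rot(im)@np.array([(u-im["cx"])/im["fx"],(v-im["cy"])/im["fy"],1.])
def onplane(im,u,v,z):
    d=ray(im,u,v);e=np.array(im["eye"]);return e+d*(z-e[2])/d[2]
def cloud(im):
    v,u=np.mgrid[0:420,0:560]
    Z=im["range_z"]
    c=np.stack([(u-im["cx"])/im["fx"]*Z,(v-im["cy"])/im["fy"]*Z,Z],-1)
    return c@rot(im).T+np.array(im["eye"])
def proj(im,p):
    c=rot(im).T@(np.array(p)-np.array(im["eye"]));return c[0]/c[2]*im["fx"]+im["cx"],c[1]/c[2]*im["fy"]+im["cy"]
E
python3 - <<'E'
from h import *
for n in("scene","top"):
    im=get_image(n);print(n,im["eye"],im["attitude"],im["fx"],im["cx"],im["cy"])
    cv2.imwrite(f"pics/{n}0.png",im["pixels"][:,:,::-1])
o=get_obs();print(o)
E
```

```text
scene [147.05319829 537.62514645 696.99738753] [-0.78946622  2.63594752 -1.01417619] 400.9700993548528 287.54843806103696 211.56418744920305
top [277.30319768  53.26333238 888.70147887] [-2.1313166   2.06122365 -0.24501393] 408.06158731823786 279.61607380998794 208.6284841750141
{'t': 0.1, 'qpos': array([-1.27100014e+00,  4.23750155e-01,  1.63061581e+00, -9.62414393e-06,
        1.08858151e+00, -1.90001803e-02]), 'qvel': array([-4.51205326e-04,  7.84820529e-05, -1.43145617e-03, -5.39510433e-04,
        1.74732497e-03,  3.66584811e-04]), 'joint_torque': array([-8.89711846e-04, -5.45611167e+01, -2.74326342e+01,  6.44924724e-02,
        1.88768719e-02, -3.74844706e-05]), 'ee_pos': array([ 195.76371566, -593.02246099,  221.98745451]), 'orientation': array([-3.10044220e+00, -4.98440490e-01,  3.10931204e-04]), 'ft_force': array([-0.40790439, -0.3486597 ,  0.41280078]), 'moment': array([ 0.00560822,  0.05776838, -0.04073464]), 'width': 87.84242140053156}
```

View pics/scene0.png

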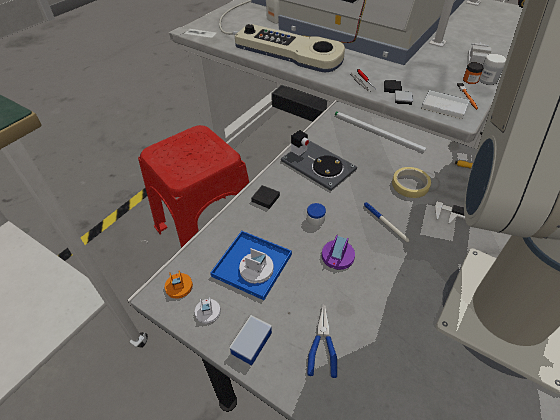

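View pics/top0.png

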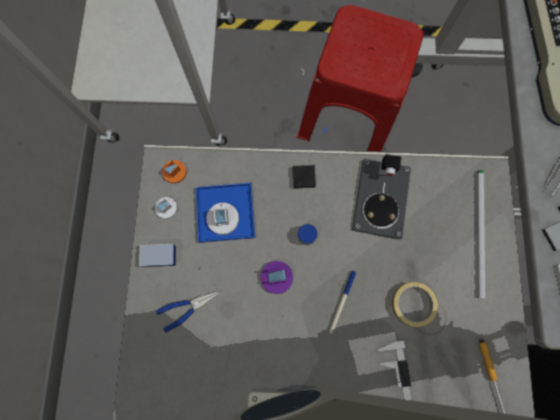

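Candidates for the mirror (top view): the silver carrier in the blue tray (221,217), a small silver one (165,207), an orange one (174,171) and a purple one (277,277). By description it is the larger silver one, at (221,217) in the tray; the scene view shows it at (256,265). The mount is at (381,208) in the top view and the lamp at (391,165). Next: a close crop and measurements.

```bash
python3 - <<'E'
from h import *
T=get_image("top");S=get_image("scene")
np.save("T.npy",T,allow_pickle=True);np.save("S.npy",S,allow_pickle=True)
def crop(im,u,v,r,k):return cv2.resize(im["pixels"][v-r:v+r,u-r:u+r,::-1],None,fx=k,fy=k,interpolation=cv2.INTER_CUBIC)
a=[crop(T,221,214,27,7),crop(T,384,192,40,7)];b=[crop(S,256,262,27,7),crop(S,318,160,40,7)]
pad=lambda x:cv2.resize(x,(380,295))
pad=lambda x:cv2.resize(x,(300,300))
cv2.imwrite("pics/crop1.png",np.vstack([np.hstack(list(map(pad,a))),np.hstack(list(map(pad,b)))]))
for n,im,us in(("T",T,[(221,217),(165,207),(381,208),(391,165),(307,234),(304,177),(156,255)]),("S",S,[(256,265),(326,165),(316,212)])):
    c=cloud(im)
    for u,v in us: print(n,u,v,c[v,u].round(1))
# tray by blue mask, ring by dark
for n,im in(("T",T),("S",S)):
    c=cloud(im);h=cv2.cvtColor(im["pixels"],cv2.COLOR_RGB2HSV)
    m=((h[...,0]>100)&(h[...,0]<125)&(h[...,1]>170)).astype(np.uint8)
    nn,l,st,ce=cv2.connectedComponentsWithStats(m)
    for i in range(1,nn):
        if st[i,4]>300:
            p=c[l==i];print(n,"blue",st[i],p.mean(0).round(1),p.min(0).round(1),p.max(0).round(1))
E
```

```text
T 221 217 [457.1 181.9  40.4]
T 165 207 [476.1 304.4  35.6]
T 381 208 [ 493.7 -164.2   18.7]
T 391 165 [ 577.9 -176.7   63.4]
T 307 234 [427.7  -1.9  34.7]
T 304 177 [560.5   5.9  14.7]
T 156 255 [373.1 314.8  29.9]
S 256 265 [449.6 194.7  39.1]
S 326 165 [ 491.9 -160.4   19.3]
S 316 212 [424.7   4.2  34. ]
T blue [ 197  184   57   58 2006] [481.5 177.8   6.3] [277.3  53.3  -2.7] [542.6 244.6 888.7]
S blue [ 211  231   81   69 2265] [478.  181.8   8.3] [147.1 111.6  -0.7] [543.6 537.6 697. ]
```

View pics/crop1.png

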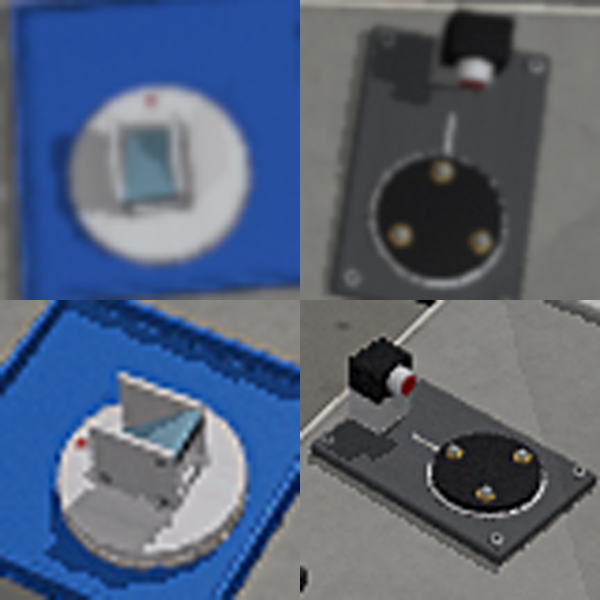

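The crop confirms the choice. It is a silver carrier with glass between cheeks and a red dot on the +x side (top px ≈ 221,205). The mount shows three balls on the black ring, one roughly towards the lamp. Now for precise measurement.

```bash
cat > meas.py <<'E'
from h import *
def ellipse_centre(im,mask):
    cs,_=cv2.findContours(mask.astype(np.uint8),cv2.RETR_EXTERNAL,cv2.CHAIN_APPROX_NONE)
    c=max(cs,key=len);return cv2.convexHull(c)[:,0]
def circ(P):
    A=np.c_[2*P[:,:2],np.ones(len(P))];s=np.linalg.lstsq(A,(P[:,:2]**2).sum(1),rcond=None)[0]
    return s[:2],np.sqrt(s[2]+s[:2]@s[:2])
def balls(im,cen):
    # orange/brown socket+ball on black ring
    p=im["pixels"].astype(int);c=np.array([[onplane(im,u,v,19)[:2] for u in range(560)] for v in range(420)])
    near=np.hypot(*(c-cen).transpose(2,0,1))<34
    m=(near&(p.max(2)>70)).astype(np.uint8)
    n,l,st,ce=cv2.connectedComponentsWithStats(m)
    out=[]
    for i in range(1,n):
        if st[i,4]>=6:
            uv=ce[i];q=onplane(im,*uv,20);out.append(q[:2]);print("  ball",st[i,4],uv.round(1),q.round(1))
    return np.array(out)
E
python3 - <<'E'
from meas import *
T=np.load("T.npy",allow_pickle=True).item();S=np.load("S.npy",allow_pickle=True).item()
for n,im in(("T",T),("S",S)):
    print(n);b=balls(im,np.array([494,-163]))
    if len(b)>=3:
        print(circ(b[:3]));cc=circ(b[:3])[0];print(np.degrees(np.arctan2(*(b-cc).T[::-1])))
    p=im["pixels"].astype(int);h=cv2.cvtColor(im["pixels"],cv2.COLOR_RGB2HSV)
    c=cloud(im)
    near=np.hypot(c[...,0]-457,c[...,1]-182)<45
    m=near&(c[...,2]>12)&(c[...,2]<19)&(h[...,1]<90)
    nn,l,st,ce=cv2.connectedComponentsWithStats(m.astype(np.uint8))
    m=l==1+st[1:,4].argmax()
    P=np.array([onplane(im,*q,15) for q in ellipse_centre(im,m)]);ctr,r=circ(P);d=np.hypot(*(P[:,:2]-ctr).T)
    print("disc",ctr,r,d.min(),d.max(),len(P))
    rd=near&(p[...,0]>p[...,1]+45)&(p[...,0]>p[...,2]+30);v,u=np.nonzero(rd);w=(p[...,0]-p[...,1])[rd]
    q=onplane(im,np.average(u,weights=w),np.average(v,weights=w),15);print("dot",len(u),q, np.degrees(np.arctan2(q[1]-ctr[1],q[0]-ctr[0])),np.hypot(*(q[:2]-ctr)))
    tp=near&(c[...,2]>46)&(c[...,2]<60);Q=c[tp];print("top edges",len(Q),Q.mean(0));print(Q[:40,:].round(0).tolist() if n=="T" else "")
    # lamp & plate
    near=np.hypot(c[...,0]-520,c[...,1]+170)<130
    lm=near&(c[...,2]>60)&(c[...,2]<66);print("lamp top",c[lm].mean(0), lm.sum())
    rd=near&(p[...,0]>p[...,1]+50)&(p[...,0]>p[...,2]+50);v,u=np.nonzero(rd);print("red lens",len(u),onplane(im,u.mean(),v.mean(),51))
    pl=near&(c[...,2]>7)&(c[...,2]<13);nn,l,st,ce=cv2.connectedComponentsWithStats(pl.astype(np.uint8));i=1+st[1:,4].argmax()
    hull=ellipse_centre(im,l==i);W=np.array([onplane(im,*q,10)[:2] for q in hull],np.float32);print("plate",cv2.minAreaRect(W))
E
```

```text
T
  ball 26 [381.7 197.3] [ 517.8 -166.    20. ]
  ball 28 [370.5 214.2] [ 478.7 -140.6   20. ]
  ball 21 [391.7 216.1] [ 476.  -186.8   20. ]
(array([ 490.99122649, -164.45747477]), np.float64(26.869213870981227))
[  -3.22171968  117.31618413 -123.88258274]
disc [461.11837211 183.72998181] 34.53658999691687 34.028718186575745 34.91255456907598 18Traceback (most recent call last):
  File "<stdin>", line 16, in <module>
    raise ZeroDivisionError(
        "Weights sum to zero, can't be normalized")
ZeroDivisionError: Weights sum to zero, can't be normalized
```

```bash
python3 - <<'E'
from meas import *
T=np.load("T.npy",allow_pickle=True).item();S=np.load("S.npy",allow_pickle=True).item()
for n,im in(("T",T),("S",S)):
    print(n);b=balls(im,np.array([491,-164]))
    if len(b)>=3:
        print(circ(b[:3]));cc=circ(b[:3])[0];print(np.degrees(np.arctan2(*(b-cc).T[::-1])))
    p=im["pixels"].astype(int);h=cv2.cvtColor(im["pixels"],cv2.COLOR_RGB2HSV)
    c=cloud(im)
    near=np.hypot(c[...,0]-461,c[...,1]-183.7)<45
    m=near&(c[...,2]>12)&(c[...,2]<19)&(h[...,1]<90)
    nn,l,st,ce=cv2.connectedComponentsWithStats(m.astype(np.uint8))
    m=l==1+st[1:,4].argmax()
    P=np.array([onplane(im,*q,15) for q in ellipse_centre(im,m)]);ctr,r=circ(P);d=np.hypot(*(P[:,:2]-ctr).T)
    print("disc",ctr,r,d.min(),d.max(),len(P))
    ex=np.where(near,p[...,0]-p[...,1],0);rd=ex>15;v,u=np.nonzero(rd);w=ex[rd]
    if len(u):q=onplane(im,np.average(u,weights=w),np.average(v,weights=w),15);print("dot",len(u),q, np.degrees(np.arctan2(q[1]-ctr[1],q[0]-ctr[0])),np.hypot(*(q[:2]-ctr)))
    tp=near&(c[...,2]>46)&(c[...,2]<58);Q=c[tp];
    if len(Q):print("top edges",len(Q),Q.mean(0),cv2.minAreaRect(Q[:,:2].astype(np.float32)))
    near=np.hypot(c[...,0]-520,c[...,1]+170)<130
    rd=near&(p[...,0]>p[...,1]+40)&(p[...,0]>p[...,2]+40);v,u=np.nonzero(rd);print("red lens",len(u),len(u) and onplane(im,u.mean(),v.mean(),51))
    pl=near&(c[...,2]>6)&(c[...,2]<25);nn,l,st,ce=cv2.connectedComponentsWithStats(pl.astype(np.uint8));i=1+st[1:,4].argmax()
    hull=ellipse_centre(im,l==i);W=np.array([onplane(im,*q,10)[:2] for q in hull],np.float32);print("plate",cv2.minAreaRect(W))
    # cheek side planes from scene: points z 20-50 off the disc
    ck=np.hypot(c[...,0]-461,c[...,1]-183.7)<30
    ck&=(c[...,2]>22)&(c[...,2]<60);Q=c[ck];print("cheeks",len(Q));
    if n=="S":np.save("ck.npy",Q)
E
```

```text
T
  ball 26 [381.7 197.3] [ 517.8 -166.    20. ]
  ball 28 [370.5 214.2] [ 478.7 -140.6   20. ]
  ball 25 [392.  216.4] [ 475.3 -187.3   20. ]
(array([ 490.70225982, -164.90324851]), np.float64(27.136592668836194))
[  -2.24767183  116.34213628 -124.4570534 ]
disc [461.11837211 183.72998181] 34.53658999691687 34.028718186575745 34.91255456907598 18
dot 4 [490.62089423 188.63661075  15.        ] 9.44255975507966 29.90775516520571
top edges 77 [456.68258824 182.54173628  49.74758019] ((461.3811950683594, 183.7835693359375), (33.25267791748047, 26.00051498413086), 8.204219818115234)
red lens 0 0
plate ((519.9378051757812, -168.0486602783203), (109.85597229003906, 169.80967712402344), 80.93739318847656)
cheeks 194
S
  ball 14 [318.6 159.9] [ 517.3 -166.6   20. ]
  ball 13 [336.7 161.3] [ 475.7 -187.1   20. ]
  ball 17 [326.9 171.2] [ 478.  -140.7   20. ]
(array([ 490.45553312, -164.57704305]), np.float64(26.943056429915888))
[  -4.39772    -123.19505311  117.50100612]
disc [459.16664462 184.30308985] 34.91799795059599 33.55257376809639 35.97281604279616 21
dot 5 [490.13504751 187.53901799  15.        ] 5.965261916274456 31.1370070587029
top edges 112 [455.80183659 183.29799296  49.79998859] ((459.76361083984375, 184.43690490722656), (33.93130874633789, 26.715410232543945), 8.38073444366455)
red lens 16 [ 561.44446327 -176.78036602   51.        ]
plate ((521.4389038085938, -166.9437255859375), (113.26631927490234, 178.20175170898438), 80.65380859375)
cheeks 308
```

```bash
cat >> h.py <<'E'
def go(x,y,z,yaw):
    """remaining shift in tool axes (cm) and turn about tool z (deg) to reach TCP x,y,z with jaw axis (tool y) at world yaw+90 mod 180; tool down"""
    o=get_obs();M=R.from_rotvec(o["orientation"]).as_matrix()
    jy=np.degrees(np.arctan2(M[1,1],M[0,1]));d=(yaw+90-jy+90)%180-90
    t=M.T@(np.array([x,y,z])-o["ee_pos"])/10
    tilt=np.cross(M[:,2],[0,0,-1]);
    print("t",o["t"],"tcp",o["ee_pos"].round(1),"jaw",jy.round(2),"q6",o["qpos"][5].round(2),"\n shift cm",t.round(2),"turn about tool z",round(-d,2),"tilt corr tool xy deg",np.degrees(M.T@tilt).round(2)[:2],"F",o["ft_force"].round(2),"w",o["width"].round(1))
E
python3 - <<'E'
from h import *
M=R.from_rotvec(get_obs()["orientation"]).as_matrix();print(M.round(3))
go(440,-150,220,8.3);go(460.6,184,120,8.3)
E
```

```text
[[ 0.95   0.313 -0.   ]
 [ 0.313 -0.95   0.001]
 [ 0.    -0.001 -1.   ]]Traceback (most recent call last):
  File "<stdin>", line 3, in <module>
  File "h.py", line 24, in go
    print("t",o["t"],"tcp",o["ee_pos"].round(1),"jaw",jy.round(2),"q6",o["qpos"][5].round(2),"\n shift cm",t.round(2),"turn about tool z",round(-d,2),"tilt corr tool xy deg",np.degrees(M.T@tilt).round(2)[:2],"F",o["ft_force"].round(2),"w",o["width"].round(1))
                                                                                                                                                                                                                                               ^^^^^^^^^^^^^^^^
AttributeError: 'float' object has no attribute 'round'
```

>>> {"fn": "play_rows", "kwargs": {
  "plan": "8.78 3.7 -3.44 0 0 0 0; 8.78 3.7 -3.44 0 0 0 0; 8.78 3.7 -3.44 0 0 0 0; 8.78 3.7 -3.44 0 0 0 0; 8.78 3.7 -3.44 0 0 0 0; 8.78 3.7 -3.44 0 0 0 0; 8.78 3.7 -3.44 0 0 0 0; 8.78 3.7 -3.44 0 0 0 0; 8.78 3.7 -3.44 0 0 0 0; 8.78 3.7 -3.44 0 0 0 0; 8.78 1.77 -4.44 0 0 0 0; 8.78 1.77 -4.44 0 0 0 0; 8.78 1.77 -4.44 0 0 0 0; 8.78 1.77 -4.44 0 0 0 0; 8.78 1.77 -4.44 0 0 0 0; 8.78 1.77 -4.44 0 0 0 0; 8.78 1.77 -4.44 0 0 0 0; 8.78 0 0 0 0 0 10; 8.78 0 0 0 0 0 0; 8.78 0 0 0 0 0 0"
}}

```text
t: 2.7
ee_pos: [459.6, 182.7, 222.6]
orientation: [3.133, 0.231, -0.0]
ft_force: [-0.5, -0.8, 0.0]
width: 87.4
```

```bash
sed -i 's/,o\["width"\].round(1))/,round(o["width"],1))/' h.py; python3 -c "
from h import *
go(460.6,184,70,8.3)"
```

```text
t 2.7 tcp [459.6 182.7 222.6] jaw -81.58 q6 1.78 
 shift cm [ 0.12 -0.11 15.26] turn about tool z 0.12 tilt corr tool xy deg [0.   0.01] F [-0.46 -0.78  0.04] w 87.4
```

>>> {"fn": "play_rows", "kwargs": {
  "plan": "8.78 0.12 -0.11 5 0 0 0; 8.78 0 0 5 0 0 0; 8.78 0 0 5 0 0 0; 8.78 0 0 3 0 0 0; 6 0 0 2.2 0 0 0; 6 0 0 0 0 0 0; 6 0 0 0 0 0 0; 6 0 0 0 0 0 0"
}}

```text
t: 3.7
ee_pos: [461.6, 184.5, 21.8]
orientation: [-3.133, -0.227, -0.003]
ft_force: [-0.5, -0.3, -0.7]
width: 59.9
```

```bash
python3 - <<'E'
from h import *
go(460.6,184,20,8.3)
S=get_image("scene");T=get_image("top")
cv2.imwrite("pics/grip.png",np.hstack([cv2.resize(i["pixels"][v-50:v+50,u-50:u+50,::-1],(400,400)) for i,u,v in((S,256,255),(T,221,214))]))
E
```

```text
t 3.7 tcp [461.6 184.5  21.8] jaw -81.73 q6 1.78 
 shift cm [-0.11  0.04  0.18] turn about tool z -0.03 tilt corr tool xy deg [-0.03 -0.12] F [-0.5  -0.27 -0.7 ] w 59.9
```

View pics/grip.png

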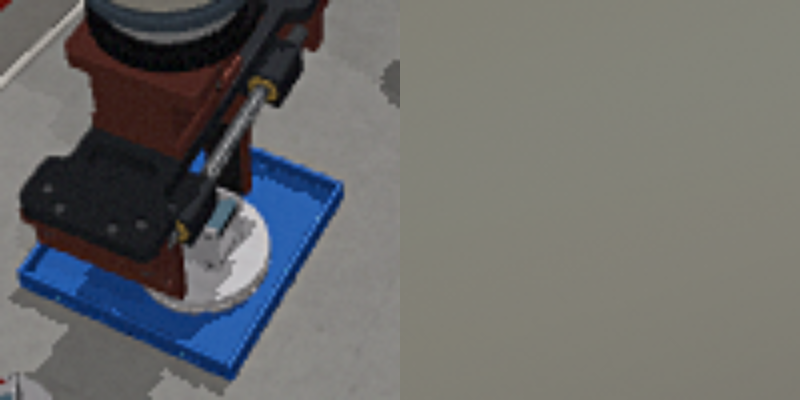

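The scene view shows the fingers straddling the carrier's cheeks in the tray; the arm blocks the top view. Closing and lifting.

>>> {"fn": "play_rows", "kwargs": {
  "plan": "2 -0.1 0.04 0.1 0 0 0; 2 0 0 0 0 0 0; 2 0 0 0 0 0 0; 2 0 0 0 0 0 0; 2 0 0 0 0 0 0; 2 0 0 0 0 0 0; 2 0 0 0 0 0 0; 2 0 0 -0.5 0 0 0; 2 0 0 -1 0 0 0; 2 0 0 -2 0 0 0; 2 0 0 -3 0 0 0; 2 0 0 -3 0 0 0; 2 0 0 0 0 0 0; 2 0 0 0 0 0 0"
}}

```text
t: 5.55
ee_pos: [459.4, 183.7, 114.3]
orientation: [3.133, 0.226, -0.001]
ft_force: [0.3, 0.8, -2.5]
width: 25.7
```

```bash
python3 -c "
from h import *
go(490.6,-164.7,120,-3.4)"
```

```text
t 5.55 tcp [459.4 183.7 114.3] jaw -81.73 q6 1.78 
 shift cm [-1.92 34.93 -0.56] turn about tool z 11.67 tilt corr tool xy deg [0.01 0.02] F [ 0.32  0.82 -2.46] w 25.7
```

>>> {"fn": "play_rows", "kwargs": {
  "plan": "2 -0.27 3 0 0 0 0; 2 -0.27 5 0 0 0 0; 2 -0.27 5 0 0 0 0; 2 -0.27 5 0 0 0 0; 2 -0.27 5 0 0 0 0; 2 -0.27 5 0 0 0 0; 2 -0.3 5 0 0 0 0; 2 0 1.93 0 0 0 0; 2 0 0 0 0 0 6; 2 0 0 0 0 0 5.67; 2 0 0 2 0 0 0; 2 0 0 1 0 0 0; 2 0 0 0 0 0 0; 2 0 0 0 0 0 0"
}}

```text
t: 7.3
ee_pos: [491.2, -164.5, 84.8]
orientation: [-3.14, 0.093, 0.0]
ft_force: [-0.1, 0.1, -2.5]
width: 25.8
```

```bash
python3 - <<'E'
from h import *
go(490.6,-164.7,60,-3.4)
for n in("scene","top"):
    S=get_image(n);np.save(n[0].upper()+"1.npy",S,allow_pickle=True)
    u,v=map(int,proj(S,[491,-165,70]));print(n,u,v)
    cv2.imwrite(f"pics/m1{n}.png",cv2.resize(S["pixels"][v-50:v+50,u-60:u+60,::-1],(720,600),interpolation=cv2.INTER_CUBIC))
E
```

```text
t 7.3 tcp [ 491.2 -164.5   84.8] jaw -93.39 q6 1.28 
 shift cm [-0.05  0.03  2.48] turn about tool z 0.01 tilt corr tool xy deg [-0.  0.] F [-0.06  0.08 -2.49] w 25.8
scene 328 148
top 387 203
```

View pics/m1scene.png

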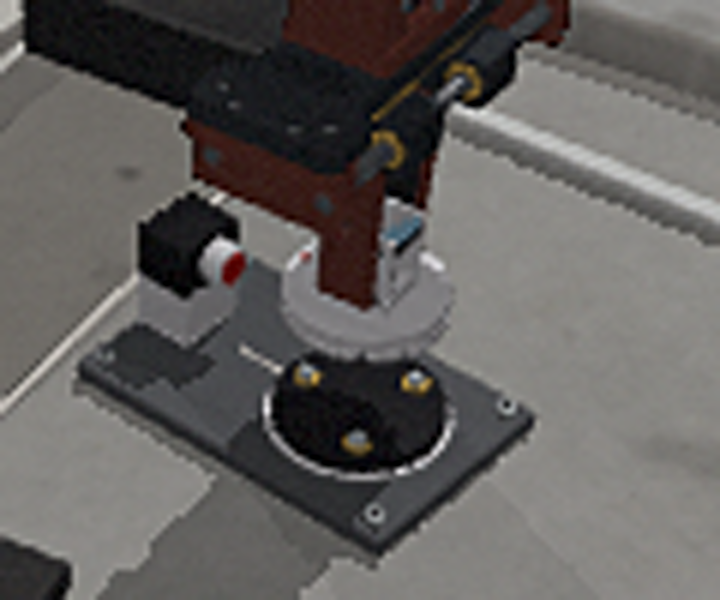

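The scene crop shows the mirror held level about 40 mm over the ring, its dot (full-image px ≈ 319,141) towards the lamp, with the disc rim mostly visible. I'll measure the disc centre in the grip.

```bash
python3 - <<'E'
from meas import *
from scipy.optimize import least_squares
S=np.load("S1.npy",allow_pickle=True).item();c=cloud(S);p=S["pixels"].astype(int)
print("z hist",np.histogram(c[(np.hypot(c[...,0]-491,c[...,1]+165)<42)][:,2],bins=range(60,100,2)))
zt=78.8
near=np.hypot(c[...,0]-491,c[...,1]+165)<42
m=near&(c[...,2]>zt-4)&(c[...,2]<zt+4)&(p.min(2)>95)
H=ellipse_centre(S,m);P=np.array([onplane(S,*q,zt)[:2] for q in H])
f=least_squares(lambda x:np.hypot(P[:,0]-x[0],P[:,1]-x[1])-34.7,[491,-165],loss="soft_l1",f_scale=.7)
print(f.x,f.fun.round(1),len(P))
ex=np.where(near,p[...,0]-p[...,1],0);ex[c[...,2]<70]=0;rd=(ex>25)&(p[...,0]>130);v,u=np.nonzero(rd)
if len(u):
    q=onplane(S,np.average(u,weights=ex[rd]),np.average(v,weights=ex[rd]),zt);d=q[:2]-f.x;print("dot",len(u),u,v,q,np.degrees(np.arctan2(d[1],d[0])),np.hypot(*d))
E
```

```text
z hist (array([  0,   0,   0,   5,   6,  13,  21,  17,  18,  82, 141,  21,   6,
        15,  13,  13,   9,  13,   9]), array([60, 62, 64, 66, 68, 70, 72, 74, 76, 78, 80, 82, 84, 86, 88, 90, 92,
       94, 96, 98]))
[ 490.36915935 -161.3911216 ] [ 3.   2.1 -0.2  1.1  1.   1.1  1.4 -0.3  0.9  0.7 -1.2  0.2  1.7  3.3
  3.7] 15
dot 2 [345 318] [ 96 140] [ 541.83003946 -267.48888881   78.8       ] -64.12510080189227 117.91928760277709
```

>>> {"fn": "play_rows", "kwargs": {
  "plan": "2 -0.05 0.03 2 0 0 0; 2 0 0 1 0 0 0; 2 0 0 0.5 0 0 0; 2 0 0 0.3 0 0 0; 2 0 0 0 0 0 0; 2 0 0 0 0 0 0"
}}

```text
t: 8.15
ee_pos: [490.8, -164.9, 47.0]
orientation: [3.14, -0.093, 0.001]
ft_force: [-0.2, -0.3, -2.9]
width: 25.8
```

>>> {"fn": "play_rows", "kwargs": {
  "plan": "2 0 0 0.1 0 0 0; 2 0 0 0.1 0 0 0; 2 0 0 0 0 0 0"
}}

```text
t: 8.52
ee_pos: [490.4, -164.8, 44.6]
orientation: [-3.14, 0.093, 0.0]
ft_force: [0.1, 0.6, -3.0]
width: 26.0
```

>>> {"fn": "play_rows", "kwargs": {
  "plan": "2 0 0 0.1 0 0 0; 2 0 0 0 0 0 0; 2 0 0 0 0 0 0"
}}

```text
t: 8.9
ee_pos: [490.5, -164.9, 43.7]
orientation: [-3.14, 0.093, 0.0]
ft_force: [0.2, 0.1, -2.2]
width: 25.8
```

>>> {"fn": "play_rows", "kwargs": {
  "plan": "2 0 0 0.05 0 0 0; 2 0 0 0.05 0 0 0; 2 0 0 0 0 0 0; 2 0 0 0 0 0 0"
}}

```text
t: 9.4
ee_pos: [490.5, -164.9, 42.7]
orientation: [-3.14, 0.093, 0.0]
ft_force: [-0.0, 0.1, -3.0]
width: 25.8
```

>>> {"fn": "play_rows", "kwargs": {
  "plan": "2 0 0 0.05 0 0 0; 2 0 0 0.05 0 0 0; 2 0 0 0 0 0 0; 2 0 0 0 0 0 0"
}}

```text
t: 9.9
ee_pos: [490.5, -164.9, 41.7]
orientation: [-3.14, 0.093, 0.0]
ft_force: [0.4, 0.6, -3.1]
width: 26.2
```

>>> {"fn": "play_rows", "kwargs": {
  "plan": "2 0 0 0.05 0 0 0; 2 0 0 0 0 0 0; 2 0 0 0 0 0 0"
}}

```text
t: 10.28
ee_pos: [490.5, -164.9, 41.2]
orientation: [-3.14, 0.093, 0.0]
ft_force: [0.7, -0.6, -2.5]
width: 25.6
```

>>> {"fn": "play_rows", "kwargs": {
  "plan": "2 0 0 0.05 0 0 0; 2 0 0 0 0 0 0; 2 0 0 0 0 0 0"
}}

```text
t: 10.65
ee_pos: [490.5, -164.9, 40.7]
orientation: [-3.14, 0.093, 0.0]
ft_force: [0.4, -0.5, -2.4]
width: 25.8
```

>>> {"fn": "play_rows", "kwargs": {
  "plan": "2 0 0 0.05 0 0 0; 2 0 0 0 0 0 0; 2 0 0 0 0 0 0"
}}

```text
t: 11.02
ee_pos: [490.5, -164.9, 40.2]
orientation: [-3.14, 0.093, 0.0]
ft_force: [0.4, 0.5, -1.7]
width: 25.7
```

>>> {"fn": "play_rows", "kwargs": {
  "plan": "2 0 0 0.04 0 0 0; 2 0 0 0 0 0 0; 2 0 0 0 0 0 0"
}}

```text
t: 11.4
ee_pos: [490.5, -164.9, 39.8]
orientation: [3.14, -0.093, 0.0]
ft_force: [0.1, 0.3, -3.5]
width: 25.6
```

>>> {"fn": "play_rows", "kwargs": {
  "plan": "2 0 0 0.04 0 0 0; 2 0 0 0 0 0 0; 2 0 0 0 0 0 0"
}}

```text
t: 11.78
ee_pos: [490.4, -164.8, 39.4]
orientation: [-3.14, 0.093, 0.0]
ft_force: [-0.0, -0.0, -1.5]
width: 25.8
```

>>> {"fn": "play_rows", "kwargs": {
  "plan": "2 0 0 0.03 0 0 0; 2 0 0 0 0 0 0; 2 0 0 0 0 0 0"
}}

```text
t: 12.15
ee_pos: [490.4, -164.8, 39.2]
orientation: [-3.14, 0.093, 0.0]
ft_force: [0.1, 1.2, -0.0]
width: 25.8
```

>>> {"fn": "play_rows", "kwargs": {
  "plan": "2 0 0 0.03 0 0 0; 2 0 0 0 0 0 0; 2 0 0 0 0 0 0"
}}

```text
t: 12.52
ee_pos: [490.4, -164.8, 39.0]
orientation: [-3.14, 0.093, 0.0]
ft_force: [-2.5, 1.8, 4.5]
width: 25.9
```

>>> {"fn": "play_rows", "kwargs": {
  "plan": "3.4 0 0 0 0 0 0; 3.4 0 0 0 0 0 0; 3.4 0 0 0 0 0 0; 3.4 0 0 0 0 0 0; 3.4 0 0 0 0 0 0"
}}

```text
t: 13.15
ee_pos: [490.5, -164.9, 38.7]
orientation: [-3.14, 0.093, -0.0]
ft_force: [0.4, -0.5, -0.1]
width: 33.9
```

```bash
python3 - <<'E'
from h import *
go(490.6,-164.7,40,-3.4)
S=get_image("scene");c=cloud(S);p=S["pixels"].astype(int);np.save("S2.npy",S,allow_pickle=True)
u,v=map(int,proj(S,[491,-165,40]));
cv2.imwrite("pics/m2.png",cv2.resize(S["pixels"][v-40:v+40,u-50:u+50,::-1],(750,600),interpolation=cv2.INTER_CUBIC))
near=(np.hypot(c[...,0]-491,c[...,1]+165)<34)&(c[...,2]>28)&(c[...,2]<39)&(p.min(2)>95)
Q=c[near];A=np.c_[Q[:,:2]-[491,-165],np.ones(len(Q))]
s=np.linalg.lstsq(A,Q[:,2],rcond=None)[0];r=Q[:,2]-A@s;k=abs(r)<1.5;s=np.linalg.lstsq(A[k],Q[k,2],rcond=None)[0];print("disc top z at centre (home 34, on tops 37)",s,k.sum(),r[k].std())
E
```

```text
t 13.15 tcp [ 490.5 -164.9   38.7] jaw -93.41 q6 1.28 
 shift cm [ 0.01 -0.02 -0.13] turn about tool z -0.01 tilt corr tool xy deg [-0. -0.] F [ 0.42 -0.46 -0.14] w 33.9
disc top z at centre (home 34, on tops 37) [-9.93046641e-03 -6.02291413e-03  3.44730179e+01] 131 0.7869932654071642
```

View pics/m2.png

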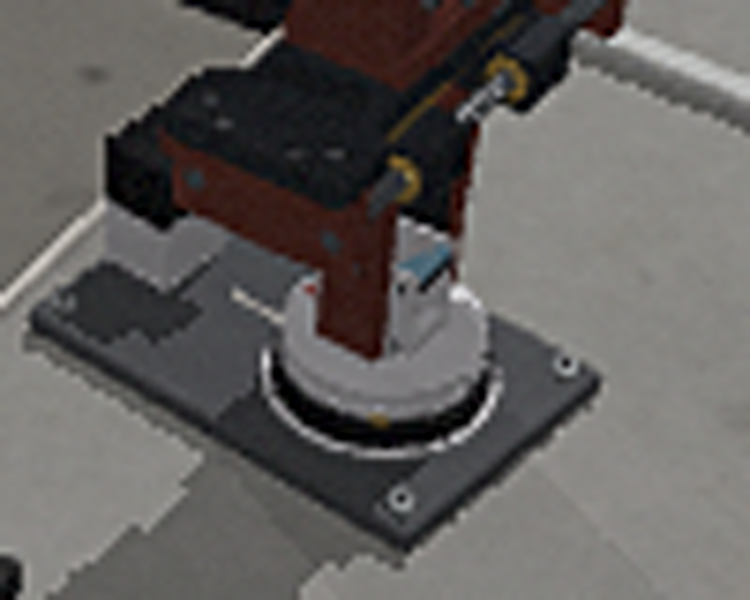

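The crop shows the carrier seated low over the ring, with one ball just visible at its edge. The disc top is at 34.5 mm (home 34, on the ball tops 37), level to about 0.01 rad. Regrip and press.

>>> {"fn": "play_rows", "kwargs": {
  "plan": "2 0 0 0 0 0 0; 2 0 0 0 0 0 0; 2 0 0 0 0 0 0; 2 0 0 0 0 0 0; 2 0 0 0 0 0 0"
}}

```text
t: 13.82
ee_pos: [490.5, -164.7, 38.8]
orientation: [-3.14, 0.093, -0.0]
ft_force: [0.1, 3.6, 1.6]
width: 25.9
```

>>> {"fn": "play_rows", "kwargs": {
  "plan": "2 0 0 0.03 0 0 0; 2 0 0 0 0 0 0; 2 0 0 0 0 0 0"
}}

```text
t: 14.2
ee_pos: [490.6, -164.8, 38.7]
orientation: [-3.14, 0.093, -0.0]
ft_force: [-1.6, 3.5, 5.2]
width: 25.7
```

>>> {"fn": "play_rows", "kwargs": {
  "plan": "2 0 0 0.02 0 0 0; 2 0 0 0 0 0 0; 2 0 0 0 0 0 0"
}}

```text
t: 14.58
ee_pos: [490.6, -164.8, 38.7]
orientation: [-3.14, 0.093, -0.0]
ft_force: [-0.5, 3.9, 7.1]
width: 26.1
```

>>> {"fn": "play_rows", "kwargs": {
  "plan": "2 0 -0.03 0.01 0 0 0; 2 0 0 0 0 0 0; 2 0 0 0 0 0 0; 2 0 0 0 0 0 0; 2 0 0 0 0 0 0"
}}

```text
t: 15.2
ee_pos: [490.6, -164.7, 38.7]
orientation: [3.14, -0.093, 0.0]
ft_force: [-1.5, 2.3, 8.4]
width: 25.9
```

>>> {"fn": "play_rows", "kwargs": {
  "plan": "2 0 0 0.01 0 0 0; 2 0 0 0 0 0 0; 2 0 0 0 0 0 0; 2 0 0 0 0 0 0; 2 0 0 0 0 0 0"
}}

```text
t: 15.82
ee_pos: [490.6, -164.7, 38.6]
orientation: [3.14, -0.093, 0.0]
ft_force: [-1.0, 1.5, 8.7]
width: 25.8
```

Pressed with about 8.7 N from the tool plus about 2.5 N of weight. Now unload, open and retreat.

>>> {"fn": "play_rows", "kwargs": {
  "plan": "2 0 0 -0.05 0 0 0; 2 0 0 0 0 0 0; 4 0 0 0 0 0 0; 6 0 0 0 0 0 0; 6 0 0 0 0 0 0; 6 0 0 0 0 0 0; 6 0 0 -1 0 0 0; 6 0 0 -3 0 0 0; 6 0 0 -5 0 0 0; 6 0 0 -5 0 0 0; 6 0 0 -5 0 0 0; 6 -4 4 0 0 0 0; 6 -4 4 0 0 0 0; 6 -4 4 0 0 0 0; 6 -4 4 0 0 0 0; 6 0 5 0 0 0 0; 6 0 5 0 0 0 0; 6 0 5 0 0 0 0; 6 0 0 0 0 0 0"
}}

```text
t: 18.2
ee_pos: [312.0, -467.4, 229.1]
orientation: [3.138, -0.098, 0.001]
ft_force: [0.1, 1.2, 0.1]
width: 60.1
```

```bash
python3 - <<'E'
from meas import *
go(490.6,-164.7,40,-3.4);tiles=[]
T0=np.load("T.npy",allow_pickle=True).item();S0=np.load("S.npy",allow_pickle=True).item()
for n in("scene","top"):
    S=get_image(n);c=cloud(S);p=S["pixels"].astype(int);h=cv2.cvtColor(S["pixels"],cv2.COLOR_RGB2HSV)
    u,v=map(int,proj(S,[491,-165,40]))
    tiles.append(cv2.resize(S["pixels"][v-35:v+35,u-35:u+35,::-1],(400,400),interpolation=cv2.INTER_CUBIC))
    near=np.hypot(c[...,0]-491,c[...,1]+165)<40
    m=near&(c[...,2]>30)&(c[...,2]<38.5)&(h[...,1]<90)&(p.min(2)>80)
    P=np.array([onplane(S,*q,34) for q in ellipse_centre(S,m)]);ctr,r=circ(P);print(n,"disc",ctr,r,len(P))
    Q=c[m];A=np.c_[Q[:,:2]-[491,-165],np.ones(len(Q))];s=np.linalg.lstsq(A,Q[:,2],rcond=None)[0];print(" top plane",s)
    t=near&(c[...,2]>65)&(c[...,2]<77);Q=c[t];print(" cheek tops z(home 70)",len(Q),np.median(Q[:,2]) if len(Q) else 0,cv2.minAreaRect(Q[:,:2].astype(np.float32)) if len(Q)>4 else "")
    base=S0 if n=="scene" else T0
    for nm,q in(("jar",[427,0,34]),("waffle",[560,6,14]),("clips",[373,315,30])):
        a,b=map(int,proj(S,q));w=np.s_[b-20:b+20,a-20:a+20];print(" ",nm,"changed px",int((abs(base["pixels"][w].astype(int)-p[w]).max(2)>40).sum()))
cv2.imwrite("pics/fin.png",np.hstack(tiles))
E
```

```text
t 18.2 tcp [ 312.  -467.4  229.1] jaw -93.56 q6 0.63 
 shift cm [ 15.93 -31.35  18.87] turn about tool z -0.16 tilt corr tool xy deg [ 0.09 -0.05] F [0.07 1.17 0.06] w 60.1
scene disc [ 488.69408857 -161.19498645] 35.841041677716284 14
 top plane [ 1.29859139e-02 -1.54281890e-02  3.43832272e+01]
 cheek tops z(home 70) 71 68.69346183114521 ((489.52783203125, -164.23997497558594), (28.63967514038086, 32.968048095703125), 88.68614959716797)
  jar changed px 0
  waffle changed px 0
  clips changed px 0
top disc [ 490.88764313 -163.64164226] 34.640950566989495 19
 top plane [2.76296219e-03 2.18645645e-03 3.38440344e+01]
 cheek tops z(home 70) 89 69.0635721179558 ((490.1207580566406, -164.02713012695312), (26.084611892700195, 32.55438232421875), 87.16654968261719)
  jar changed px 0
  waffle changed px 0
  clips changed px 0
```

View pics/fin.png

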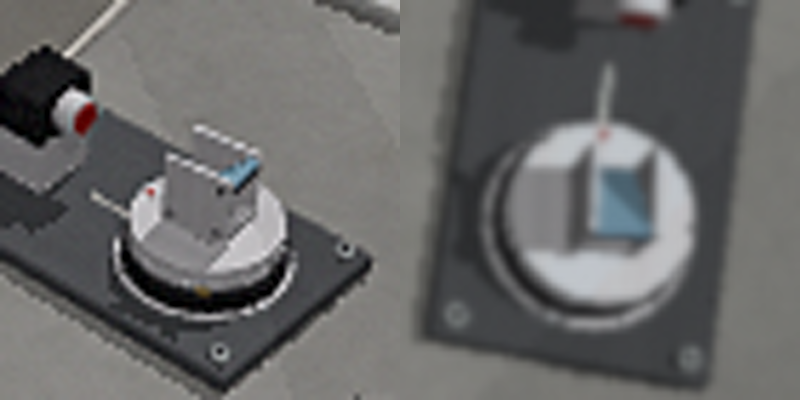

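The final views show the carrier seated level on the ring, with the glass and red dot (crop px ≈ 602,134) towards the lamp. The bystanders are unchanged. Handing in.

```bash
python3 -c "
from h import *
print(close_job())"
```

```text
the job is handed in; nothing more can be done
None
```

I took the larger silver mirror from the blue tray and set it on the balls, facing about 6° off the lamp direction. Then I let it settle, gripped it again, pressed it down and let go. The press was about 8.7 N from the tool plus about 2.5 N of weight, roughly 11 N in all. I handed the job in at about 18 s; no verdict is given.

**Last checks:**
- **Height and tilt:** in the top view the disc's upper face is at 33.8 mm (home 34, on the ball tops 37), with tilt under 0.004 rad.
- **Position:** the top view puts the disc centre about 1 mm from the measured ring centre.
- **Yaw:** the cheek edges give about −1.3° in the scene view and −2.8° in the top view. The balls measured −3.4°.
- **Bystanders:** the jar and both boxes show no changed pixels in either view.

**What disagreed:** the scene view's disc fit was about 4 mm off centre. I put this down to its mask also taking in the disc's side wall, because its radius came out too large. For the same reason, I think, its plane fit showed about 0.02 rad of tilt. The cheek tops in that view sit within 1.2 mm of the ring centre. They read 68.7 to 69.1 mm high in the two views, against an expected 70, which I took as edge and depth error. I could not check the load on each ball directly.

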